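# Raise the pot into the stirrer with the cam lift lever

### The arm

A 7-joint arm with a two-finger parallel gripper is mounted at the origin on the work surface. World frame = base frame: x ahead of the robot, y to its left, z up, the work surface at z = 0. Lengths are in mm, angles in rad, forces in N, time in s.
With the tool pointing down it reaches from about 425 to 950 mm from the base axis. Payload 16.7 kg.
Tool frame: the origin (TCP) lies at the very end of the fingers, on their centre line; the grasp point (between the pads) lies 19 mm behind it; x points along the fingers, z is the direction in which the jaws open and shut, and the axes are right-handed (so a half turn about x gives the same grasp; the last joint's range is limited). The gripper opens to 94 mm and grips with 3 to 60 N. Pads are 16 mm wide; open, the fingers measure 119 mm over their backs; the gripper's body (75 mm by 177 mm) begins 78 mm behind the grasp point.
Start: joints at [-1.268, 0.426, 0.074, 1.606, -0.034, 1.111, -0.067], TCP at [295.3, 606.937, 205.467] pointing down, gripper open.
Joint ranges: [-2.85, 2.85], [-0.5, 2.14], [-1.23, 1.37], [0.21, 2.46], [-1.02, 4.16], [0.16, 2.05], [-2.73, 2.73]. Speed limits (rad/s): [1.89, 1.89, 2.39, 2.39, 3.01, 3.01, 3.01].

### API

Orientations are given as [roll, pitch, yaw] about the fixed x, y, z axes, in that order (R = Rz(yaw) Ry(pitch) Rx(roll)).
In Python, from workcell import r gives the robot as it stands.
- The arm moves only by the tool servo_tool, never from a script. Its argument "motion" is a list of rows, each a list of 4 numbers: the shift along the tool's x, y, z in cm, then the turn about the tool's x in rad. In form: [[x, y, z, twist], ...]. A call has exactly 5 rows; each row is the pose to reach, as a shift and turn from the pose measured when the call began, along the tool's axes at that moment; what a row does not reach only later rows make up. A row lasts 1/8 s, in which the tool goes at most 62.5 mm and 10.7 degrees, less where a joint would pass 70% of its speed; a pose out of reach is approached as far as the arm can. A call with a gripper value outside its range is refused whole. "gripper" is the finger opening in cm, from 0 to 9.4, set as the call begins (left out, the last holds). The fingers move at their own pace and stop on an object; the grip force is fixed at half the most. Time passes only in rows, so rows that repeat a pose let the fingers close, or fill a call up. It gives the time, the measured TCP pose, the force and the opening at its end, in the units of the state.
- r.get_state(): the state, without advancing time (a new reading comes with each control period).
- r.camera(name): name is "scene" or "top" or "wrist"; returns the picture (420x560x3 uint8, blue, green, red); there is no depth.
- r.camera_params(name): a dict with "K" (3x3 intrinsics, pixels), "T" (4x4, takes a point from camera to world coordinates); the wrist camera has in their place "T_tool_cam" (4x4, takes a point from camera to tool coordinates, whose origin is the TCP and whose axes are the tool frame's). Camera axes: x right, y up, looking along -z (the intrinsics and any distortion apply to the point x, -y, -z); pixel columns grow to the right and rows downward; lengths in mm; the calibration is good to about 2 mm. A picture is of the moment at which its call begins: read the wrist's pose just before it. camera_params takes no time and is no camera call.
- r.job_done(): hands the job in, once; it reports no verdict.
The state is a dict: "t": time; "joint_positions": joint angles; "joint_velocities": joint speeds; "joint_torque": joint torques, N m; "tool_pos": TCP position; "eef_rot": TCP orientation; "force": force on the tool from outside, world axes, zero at the start; "ft_torque": the same for the moment, N m; "grip_width": opening from 0.0 (shut) to 1.0 (fully open).
Only numpy, scipy, OpenCV 4.12 (cv2) and the standard library are available. Lean on these libraries where they do the work, as an engineer would, in place of code of your own. Each camera call takes 0.05 s, during which the arm holds its last target. There are 200 camera calls.

### The job

Slide the steel pot by its handle along the machine's steel apron, through the gap between the guide rails and under the stirring paddle, until it rests fully home against the stops on the lift plate, and let go of it. Then swing the cam lift lever up to its highest lift point, which is where the lever stands upright, so that the pot rises around the paddle, and finish while still holding the lever there (it falls back if let go). Do not tip the pot over, and leave the other things on the bench undisturbed.

Things in the scene. Friction and masses are not known exactly. Their poses are not given: they have to be found in the camera images.
- mixer: green bench stirrer, fixed. Origin: on the bench straight below the stirring shaft; z up, y the way the pot travels in, lever and posts on the +y side, apron on the -y side. In its frame, mm: flat steel apron x -90..90, y -242..-37, top at z 20; two green posts x -60..60, y 53..97; head on them x -60..60, y -35..100, z 150..235, round cap on top up to z 278
- paddle_tip (a point): underside of the stirring paddle (crossed blades, 30 mm across, on a thin shaft under a chuck that ends at z 130 mm), on the shaft's axis: 80 mm above the bench, so 10 mm above the rim of a pot standing on the apron or on the lowered lift plate. It does not turn or move
- gap_mouth (a point): on the apron, in the middle of the mouth of the gap, 90 mm before the shaft's axis. The two steel guide rails are 77 mm apart (inner faces at mixer x -38.5 and 38.5), run over mixer y -66..39 with tops at z 32 mm, and flare outwards from y -66 to -94
- lift_plate (a joint): height of the lift plate, m: 0 = lowered, level with the apron; 0.035 = highest. Driven only by the eccentric cam of the lever: peak at lever angle 1.571, sinking again beyond it
- plate_top (a point): centre of the top of the round aluminium lift plate (69 mm across) straight below the shaft, 20 mm above the bench when lowered; moves with the plate. Two steel stops behind it have their front faces 32 mm from it in +y of the mixer (tops at z 58 mm): a pot against them stands with its centre 2 mm beyond this point
- lift_lever (a joint): angle of the cam lever, rad: 0 = lever level, pointing to -x of the mixer (towards the robot), resting on its stop, where it starts; 1.571 = upright, the cam's highest lift; 2.0 = end stop, leaning away from the robot. A spring pulls it back to 0 at all angles: it takes up to about 6 N at the grip to raise it
- lever_pivot (a point): point on the lever's turning axis, 70 mm above the bench, level in y with the middle of the hand grip. The axis runs along y of the mixer. A green bearing block stands at mixer x -15..15, y 142..154 mm, up to z 68 mm
- lever_grip (a point): middle of the black hand grip at the lever's end: a round level bar, 16 mm across and 95 mm long, parallel to y of the mixer (y 140..235 mm), 130 mm from the pivot; the flat steel lever arm lies at y 123..133. The bar turns with the lever, so it rolls between fingers that stay pointing down
- pot: open round steel pot, loose, 68 mm across outside, 62 mm inside, 50 mm tall, about 0.3 kg, standing on the apron. Origin: centre of its underside, z up. Its straight handle points to its own -y, away from the stirrer (within about 0.4 rad)
- pot_handle (a point): point on the pot's handle to take it by: 110 mm from the pot's centre in its -y, 40 mm above its underside. The handle is a level bar 12 mm wide, 14 mm high, reaching from the pot's wall to 150 mm from the centre
- amber_bottle: amber glass bottle, 56 mm across, 120 mm tall, behind the machine; bystander
- jar: white jar, 60 mm across, 75 mm tall, behind the machine; bystander
- beaker: open glass beaker, 56 mm across, 60 mm tall, on the robot's side of the machine; bystander
- spatula: spatula, 160 mm long, lying on the robot's side of the machine; bystander
- tub: white tub, 110 mm across, 110 mm tall, off to the right; bystander
- small_jar: small white jar, 50 mm across, 60 mm tall, to the right; bystander
- clear_bottle: clear bottle, 60 mm across, 130 mm tall, to the left; bystander

How it is judged (in metres and radians):
On the way:
1. the pot stands home against the stops on the lowered lift plate, let go (horizontal distance between pot and plate_top below 0.009 m and value of joint lift_lever below 0.2 rad and angle between pot's own z axis and vertical below 0.06 rad and contact force between the fingers and pot below 0.1 N), for 0.2 s.
At the end, for the whole second after the job is handed in: the robot is still holding the lever, at rest within 0.17 rad (10 degrees) of upright, so that the lift plate is at its highest (above 33.5 mm of 35); the pot stands level on the plate within 11 mm of its centre, untouched by the fingers, with the paddle at least 20 mm inside it (value of joint lift_lever between 1.4008 and 1.7408 rad and velocity of joint lift_lever between -0.1 and 0.1 rad/s and value of joint lift_plate above 0.0335 m and contact force between any of the fingers, the arm and lift_lever above 0.5 N and horizontal distance between pot and plate_top below 0.011 m and z of paddle_tip in the frame of pot below 0.03 m and angle between pot's own z axis and vertical below 0.08 rad and contact force between pot and lift_plate above 0.5 N and contact force between the fingers and pot below 0.1 N and linear speed of pot below 0.03 m/s); the arm keeps its last pose, push and grip.
It fails at once if the pot is tipped over (angle between pot's own z axis and vertical above 0.4 rad).
It fails at once if another thing on the bench is disturbed (moved more than 30 mm) (distance of any of amber_bottle, jar, beaker, spatula, tub, small_jar, clear_bottle from where it was at the start of the episode above 0.03 m).
It also fails if it takes over 58 s, if anything falls off the work surface, if the arm or the gripper's body presses on something with over 40 N, if the wrist force passes 120 N, or if a joint passes its speed limit or range.

## Working session

There is one attempt and no reset: what is moved stays moved. The work goes in short steps, Python scripts to look and compute and a tool call to move; the robot and the scene stay as the last step left them, time stands still between calls to the robot, and variables do not carry over. Pictures are saved under pics/ and viewed, about 8 in all and at most 12, crops included, and the job is handed in when it is done.

Besides the shell and the picture viewer there is one more tool, called after "Call:" as a command line: name --pt "numbers of a row" for each row, then --argument value for the rest. servo_tool: Moves the arm, as the interface text tells. Its arguments: {"type":"object","properties":{"motion":{"type":"array","items":{"type":"array","items":{"type":"number"}}},"gripper":{"type":"number"}},"required":["motion"]}

```bash
mkdir -p pics; ls
python3 - <<'E'
from workcell import r
import cv2,numpy as np
np.set_printoptions(precision=3,suppress=True)
print(r.get_state())
for n in("scene","top","wrist"):
    print(n,r.camera_params(n)); cv2.imwrite(f"pics/{n}0.png",r.camera(n))
E
```

```text
pics
{'t': 0.0, 'joint_positions': array([-1.267,  0.427,  0.074,  1.607, -0.034,  1.111, -0.067]), 'joint_velocities': array([ 0.   ,  0.002, -0.   , -0.002,  0.   , -0.002,  0.002]), 'joint_torque': array([ -0.   , -93.581,   3.666, -45.422,  -0.049,   0.02 ,   0.   ]), 'tool_pos': array([295.151, 606.57 , 204.777]), 'eef_rot': array([-3.073,  1.57 , -1.955]), 'force': array([-0.405, -0.161, -0.424]), 'ft_torque': array([ 0.067, -0.026, -0.007]), 'grip_width': 1.0020326352264624}
scene {'K': array([[458.112,   0.   , 280.131],
       [  0.   , 458.112, 209.029],
       [  0.   ,   0.   ,   1.   ]]), 'T': array([[  -0.266,   -0.5  ,    0.824, 1633.642],
       [   0.964,   -0.144,    0.224,  296.526],
       [   0.007,    0.854,    0.52 ,  785.95 ],
       [   0.   ,    0.   ,    0.   ,    1.   ]])}
top {'K': array([[410.411,   0.   , 282.671],
       [  0.   , 410.411, 213.658],
       [  0.   ,   0.   ,   1.   ]]), 'T': array([[  -0.024,    0.988,   -0.155,  378.053],
       [  -0.999,   -0.027,   -0.021,   -1.316],
       [  -0.025,    0.155,    0.988, 1173.545],
       [   0.   ,    0.   ,    0.   ,    1.   ]])}
wrist {'K': array([[304.592,   0.   , 276.957],
       [  0.   , 304.592, 211.682],
       [  0.   ,   0.   ,   1.   ]]), 'T_tool_cam': array([[  -0.   ,    0.259,   -0.966, -178.975],
       [  -0.001,    0.966,    0.259,   72.908],
       [   1.   ,    0.001,   -0.   ,    0.261],
       [   0.   ,    0.   ,    0.   ,    1.   ]])}
```

View pics/top0.png

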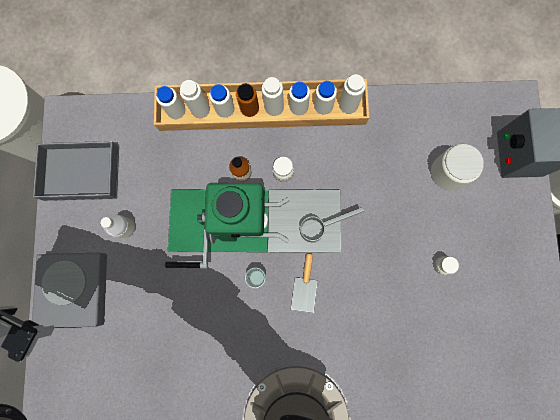

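View pics/scene0.png

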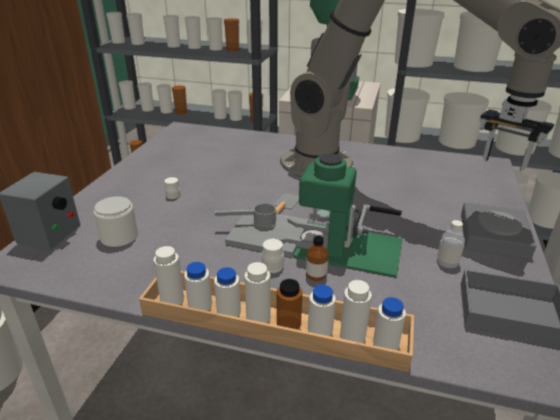

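```bash
cat > h.py <<'E'
import cv2,numpy as np
from scipy.spatial.transform import Rotation as Rn
np.set_printoptions(precision=3,suppress=True)
def ray(p,K,T,uv,z):
    d=T[:3,:3]@np.array([(uv[0]-K[0,2])/K[0,0],-(uv[1]-K[1,2])/K[1,1],-1.])
    o=T[:3,3]; return o+d*(z-o[2])/d[2]
def cast(r,n,uv,z,T=None):
    p=r.camera_params(n); return ray(p,p["K"],p["T"] if T is None else T,uv,z)
def toolT(s):
    T=np.eye(4);T[:3,:3]=Rn.from_euler('xyz',s["eef_rot"]).as_matrix();T[:3,3]=s["tool_pos"];return T
def wristT(r,s): return toolT(s)@r.camera_params("wrist")["T_tool_cam"]
def proj(K,T,P):
    c=np.linalg.inv(T)@np.append(P,1.); return K[0,0]*c[0]/-c[2]+K[0,2],K[1,1]*-c[1]/-c[2]+K[1,2]
E
python3 - <<'E'
from h import *
im=cv2.imread("pics/top0.png")[170:300,155:370]
cv2.imwrite("pics/topc.png",cv2.resize(im,None,fx=3.7,fy=3.7,interpolation=cv2.INTER_CUBIC))
E
```

```text
(no output)
```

View pics/topc.png

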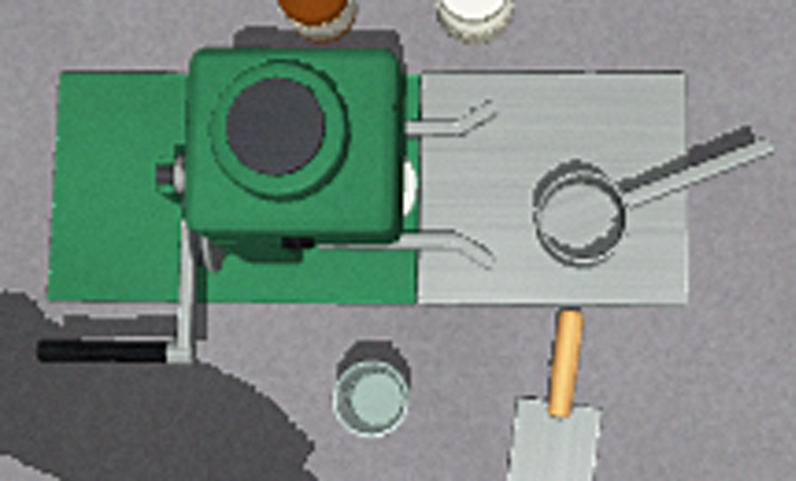

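Run:
```python
from h import *
from workcell import r
c=lambda u,v,z:cast(r,"top",(u/3.7+155-.36,v/3.7+170-.36),z)
TR,BR,TL,BL=[c(*a,20) for a in((685,72),(688,303),(420,72),(417,302))]
print("apron",TR,BR,TL,BL)
yaw=np.arctan2(*(((TL+BL)-(TR+BR))[[0,1]]*[-1,1])); print("yaw",yaw)
R=np.array([[np.cos(yaw),-np.sin(yaw)],[np.sin(yaw),np.cos(yaw)]])
ctr=(TR+BR+TL+BL)[:2]/4
o=ctr-R@[0,-139.5]; print("origin",o)
inv=lambda P:R.T@(P[:2]-o)
for n,a in dict(cap=(276,127,278),rim=(580,216,70),hend=(770,148,60),hroot=(625,197,60),g1=(38,350,78),g2=(168,351,78),beak=(371,398,60),spat=(568,313,10)).items(): print(n,c(*a),inv(c(*a)))
for n,m in dict(grip=(-130,187.5,70),mouth=(0,-90,20)).items(): print(n,R@m[:2]+o)
```

```text
apron [ 625.81  -141.417   20.   ] [ 447.597 -135.616   20.   ] [631.829  63.759  20.   ] [453.557  69.303  20.   ]
yaw -0.029202588357194248
origin [543.771 103.448]
cap [543.823 136.489 278.   ] [-0.913 33.029]
rim [509.935 -54.069  70.   ] [ -29.222 -158.437]
hend [ 557.98 -196.62   60.  ] [  22.964 -299.525]
hroot [524.347 -88.183  60.   ] [ -13.821 -192.117]
g1 [422.147 340.227  78.   ] [-128.486  233.127]
g2 [419.11  245.896  78.   ] [-128.767  138.747]
beak [382.237 101.54   60.   ] [-161.409   -6.624]
spat [442.911 -45.225  10.   ] [ -96.476 -151.555]
grip [419.301 294.664]
mouth [541.143  13.486]
```

```bash
cat >> h.py <<'E'
YAW=-.029; O=np.array([543.8,103.4]); RM=np.array([[np.cos(YAW),-np.sin(YAW)],[np.sin(YAW),np.cos(YAW)]])
def m2w(x,y,z): return np.append(RM@[x,y]+O,z)
def w2m(P): return np.append(RM.T@(P[:2]-O),P[2])
def plan(r,target,ang=None,z_in=None):
    """target TCP world; ang = world direction angle wanted of tool z (jaw axis)"""
    s=r.get_state();T=toolT(s);d=T[:3,:3].T@(np.array(target)-s["tool_pos"])
    zx=T[:3,2]; a=np.arctan2(zx[1],zx[0])
    print("t",s["t"],"tcp",s["tool_pos"],"mixer",w2m(s["tool_pos"]),"F",s["force"],"gw",s["grip_width"]*94)
    print("shift cm",d/10,"jaw angle",a,"x,y axes",T[:3,0],T[:3,1])
    if ang is not None: print("twist (about tool x, down => -dyaw)",-((ang-a+np.pi)%(2*np.pi)-np.pi))
E
python3 - <<'E'
from h import *
from workcell import r
# jaw perpendicular to handle: handle yaw .353 in mixer
P=m2w(9,-261,46); print("handle",P)
plan(r,P,YAW+.353); print(YAW+.353)
plan(r,m2w(-130,195,55),YAW); print(r.get_state()["joint_positions"])
E
```

```text
handle [ 545.228 -157.751   46.   ]
t 0.15 tcp [295.203 606.677 204.955] mixer [-263.086  495.857  204.955] F [ 0.117 -0.003 -0.302] gw 94.12478944395846
shift cm [ 15.953 -55.927 -57.784] jaw angle 1.1179506374695054 x,y axes [-0.    -0.001 -1.   ] [-0.899  0.438 -0.   ]
twist (about tool x, down => -dyaw) 0.7939506374695053
0.32399999999999995
t 0.15 tcp [295.203 606.677 204.955] mixer [-263.086  495.857  204.955] F [ 0.117 -0.003 -0.302] gw 94.12478944395846
shift cm [ 15.017 -24.503 -21.936] jaw angle 1.1179506374695054 x,y axes [-0.    -0.001 -1.   ] [-0.899  0.438 -0.   ]
twist (about tool x, down => -dyaw) 1.1469506374695053
[-1.267  0.427  0.074  1.606 -0.034  1.111 -0.067]
```

Call:
servo_tool --pt "-5 -1 -1 0.1" --pt "-10 -4 -4 0.2" --pt "-13.5 -8 -8 0.3" --pt "-13.5 -12 -12.5 0.4" --pt "-13.5 -16 -17 0.5" --gripper 6

```text
t: 0.78
tool_pos: [364.8, 383.4, 340.5]
eef_rot: [-1.73, 1.571, -1.115]
force: [1.4, -0.4, 0.3]
grip_width: 0.637
```

Run:
```python
from h import *
from workcell import r
plan(r,m2w(18.5,-288,340),YAW+.353)
```

```text
t 0.775 tcp [364.775 383.398 340.528] mixer [-187.069  274.69   340.528] F [ 1.415 -0.377  0.344] gw 59.88456096023883
shift cm [  0.059 -57.344 -17.332] jaw angle 0.6147877310057527 x,y axes [ 0. -0. -1.] [-0.577  0.817 -0.   ]
twist (about tool x, down => -dyaw) 0.2907877310057527
```

Call:
servo_tool --pt "0 -5.5 -1.7 0.05" --pt "0 -11 -3.4 0.1" --pt "0 -16.5 -5 0.15" --pt "0 -22 -6.6 0.2" --pt "0 -27.5 -8.3 0.29"

```text
t: 1.4
tool_pos: [455.8, 109.0, 340.6]
eef_rot: [0.687, 1.57, 1.01]
force: [0.6, 1.0, -0.5]
grip_width: 0.64
```

Call:
servo_tool --pt "0 -5.5 0 0" --pt "0 -11 0 0" --pt "0 -16.5 0 0" --pt "2 -22 0 0" --pt "5 -26 0 0"

```text
t: 2.02
tool_pos: [538.9, -140.0, 290.6]
eef_rot: [-0.277, 1.569, 0.045]
force: [0.9, 1.9, -0.9]
grip_width: 0.637
```

Run:
```python
from h import *
from workcell import r
plan(r,m2w(18.5,-288,140),YAW+.353)
```

```text
t 2.025 tcp [ 538.91  -139.962  290.584] mixer [   2.168 -243.401  290.584] F [ 0.863  1.883 -0.914] gw 59.84618938864061
shift cm [15.061 -4.74  -0.03 ] jaw angle 0.3216257965748049 x,y axes [ 0.002  0.    -1.   ] [-0.316  0.949 -0.001]
twist (about tool x, down => -dyaw) -0.0023742034251950095
```

Look with the wrist camera from above the handle.

Call:
servo_tool --pt "3 -3 0 0" --pt "7 -4.7 0 0" --pt "11 -4.7 0 0" --pt "11 -4.7 0 0" --pt "11 -4.7 0 0"

```text
t: 2.65
tool_pos: [554.6, -184.6, 182.0]
eef_rot: [-0.349, 1.568, -0.028]
force: [-0.2, -0.3, 1.4]
grip_width: 0.639
```

Run:
```python
from h import *
from workcell import r
s=r.get_state();np.save("w1.npy",wristT(r,s));im=r.camera("wrist");cv2.imwrite("pics/w1.png",im)
plan(r,m2w(18.5,-288,41),YAW+.353)
K=r.camera_params("wrist")["K"];T=wristT(r,s)
for p in((-29.2,-158.4,70),(22.9,-299.5,60),(-14,-192,60),(18.5,-288,60)): print(p,proj(K,T,m2w(*p)))
```

```text
t 2.7 tcp [ 554.841 -184.551  182.33 ] mixer [  19.386 -287.509  182.33 ] F [0.339 0.539 0.811] gw 59.7542689195723
shift cm [14.133  0.002 -0.157] jaw angle 0.3219762282195171 x,y axes [ 0.004  0.    -1.   ] [-0.316  0.949 -0.001]
twist (about tool x, down => -dyaw) -0.0020237717804829636
(-29.2, -158.4, 70) (np.float64(273.0948480927886), np.float64(53.248305637052))
(22.9, -299.5, 60) (np.float64(274.1891048803955), np.float64(216.74557259594906))
(-14, -192, 60) (np.float64(276.27191885066685), np.float64(99.35835466662738))
(18.5, -288, 60) (np.float64(273.9746173427983), np.float64(205.1091865644315))
```

View pics/w1.png

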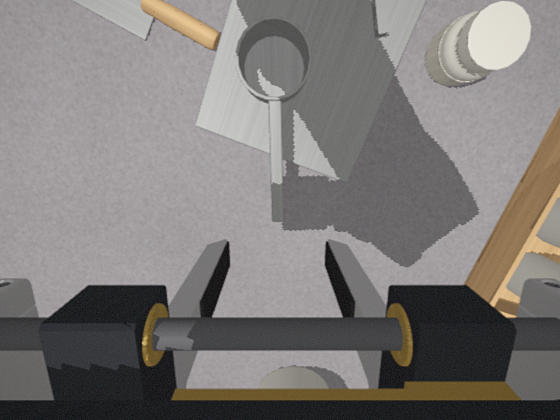

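Call:
servo_tool --pt "4 0 -0.1 0" --pt "8 0 -0.1 0" --pt "12 0 -0.1 0" --pt "14 0 -0.1 0" --pt "14 0 -0.1 0"

```text
t: 3.32
tool_pos: [554.7, -184.8, 42.6]
eef_rot: [-0.293, 1.567, 0.03]
force: [0.3, -0.4, -0.2]
grip_width: 0.636
```

Call:
servo_tool --pt "0 0 0 0" --pt "0 0 0 0" --pt "0 0 0 0" --pt "0 0 0 0" --pt "0 0 0 0" --gripper 0

```text
t: 3.95
tool_pos: [554.7, -184.8, 42.7]
eef_rot: [-0.291, 1.567, 0.031]
force: [-0.7, 0.7, 0.4]
grip_width: 0.141
```

Run:
```python
from h import *
from workcell import r
plan(r,m2w(0,-260,41),YAW)
cv2.imwrite("pics/w2.png",r.camera("wrist"))
```

```text
t 3.95 tcp [ 554.721 -184.789   42.7  ] mixer [  19.273 -287.751   42.7  ] F [-0.698  0.729  0.353] gw 13.214267288737506
shift cm [ 0.163  3.269 -0.855] jaw angle 0.3222636473014665 x,y axes [ 0.004  0.    -1.   ] [-0.317  0.949 -0.001]
twist (about tool x, down => -dyaw) 0.35126364730146653
```

View pics/w2.png

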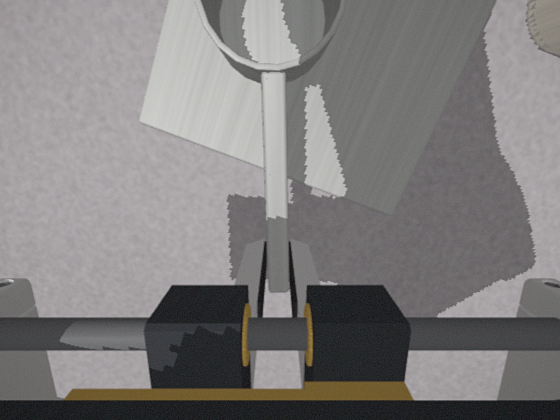

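Call:
servo_tool --pt "0 0.3 -0.3 0.07" --pt "0 0.6 -0.6 0.14" --pt "0 0.9 -0.9 0.21" --pt "0 1.25 -1.2 0.28" --pt "0 1.58 -1.47 0.351"

```text
t: 4.62
tool_pos: [535.2, -174.5, 42.5]
eef_rot: [0.049, 1.567, 0.018]
force: [-0.8, -0.8, -0.1]
grip_width: 0.124
```

Run:
```python
from h import *
from workcell import r
plan(r,m2w(0,-138,42.7),YAW)
im=r.camera("top")
cv2.imwrite("pics/t2.png",cv2.resize(im[170:300,215:400],None,fx=4,fy=4,interpolation=cv2.INTER_CUBIC))
```

```text
t 4.625 tcp [ 535.231 -174.529   42.478] mixer [  -0.506 -278.061   42.478] F [-0.796 -0.841 -0.11 ] gw 11.686450134056813
shift cm [-0.02  14.006  0.023] jaw angle -0.030989621930343953 x,y axes [ 0.003  0.    -1.   ] [0.031 1.    0.   ]
twist (about tool x, down => -dyaw) -0.001989621930344132
```

View pics/t2.png

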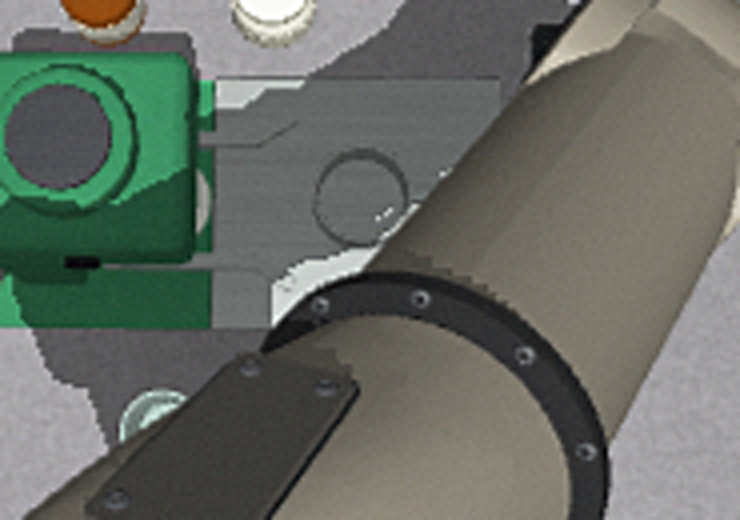

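Run:
```python
from h import *
from workcell import r
for a in((360.5,197,70),(250,146,32),(240,266,32),(215,77,20),(211,327,20)): print(a,w2m(cast(r,"top",(a[0]/4+215-.375,a[1]/4+170-.375),a[2])))
```

```text
(360.5, 197, 70) [  -4.349 -140.516   70.   ]
(250, 146, 32) [ 37.367 -63.73   32.   ]
(240, 266, 32) [-47.712 -57.363  32.   ]
(215, 77, 20) [ 89.8   -37.702  20.   ]
(211, 327, 20) [-89.534 -36.794  20.   ]
```

Call:
servo_tool --pt "0 0.6 0 0" --pt "0 1.2 0 0" --pt "0 1.8 0 0" --pt "0 2.4 0 0" --pt "0 3 0 0"

```text
t: 5.3
tool_pos: [536.0, -143.8, 42.4]
eef_rot: [0.143, 1.568, 0.108]
force: [0.1, -0.9, 0.9]
grip_width: 0.127
```

Run:
```python
from h import *
from workcell import r
plan(r,m2w(0,-138,42.7),YAW)
s=r.get_state();T=wristT(r,s);K=r.camera_params("wrist")["K"]
im=r.camera("wrist");cv2.imwrite("pics/w3.png",im)
for p in((0,-110,70),(-31,-110,70),(31,-110,70),(-38.5,-66,32),(38.5,-66,32),(-90,-242,20),(90,-242,20),(0,-242,67),(0,-150,67)): print(p,np.array(proj(K,T,m2w(*p))))
```

```text
t 5.3 tcp [ 536.021 -143.791   42.408] mixer [  -0.608 -247.313   42.408] F [ 0.133 -0.887  0.881] gw 11.912624877503493
shift cm [-0.024 10.931  0.002] jaw angle -0.03438954320771383 x,y axes [ 0.003  0.    -1.   ] [0.034 0.999 0.   ]
twist (about tool x, down => -dyaw) -0.005389543207714009
(0, -110, 70) [271.631 -22.509]
(-31, -110, 70) [198.958 -22.147]
(31, -110, 70) [344.212 -22.871]
(-38.5, -66, 32) [196.116 -86.515]
(38.5, -66, 32) [347.072 -87.183]
(-90, -242, 20) [145.322 233.638]
(90, -242, 20) [403.463 231.771]
(0, -242, 67) [274.259 260.545]
(0, -150, 67) [272.615  79.639]
```

View pics/w3.png

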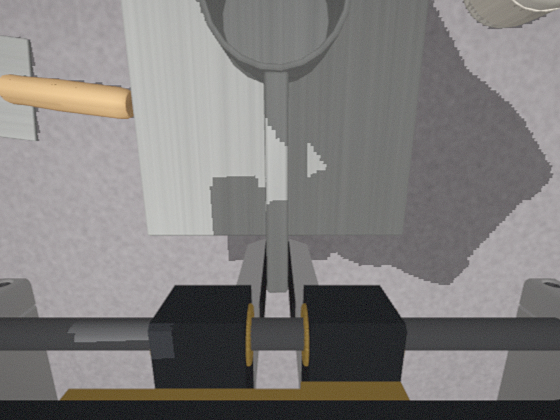

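Call:
servo_tool --pt "0 1.2 0 0" --pt "0 2.4 0 0" --pt "0 3.6 0 0" --pt "0 4.8 0 0" --pt "0 6 0 0"

```text
t: 5.98
tool_pos: [538.1, -82.0, 42.3]
eef_rot: [0.315, 1.568, 0.281]
force: [-0.4, -1.6, 1.6]
grip_width: 0.126
```

Call:
servo_tool --pt "0 0.9 0 0" --pt "0 1.8 0 0" --pt "0 2.7 0 0" --pt "0 3.4 0 0" --pt "0 4.0 0 0"

```text
t: 6.6
tool_pos: [539.4, -41.7, 42.4]
eef_rot: [0.291, 1.568, 0.257]
force: [0.6, -1.3, 1.0]
grip_width: 0.127
```

Run:
```python
from h import *
from workcell import r
plan(r,m2w(0,-136,42.7),YAW)
```

```text
t 6.6 tcp [539.445 -41.707  42.377] mixer [  -0.145 -145.172   42.377] F [ 0.583 -1.281  1.   ] gw 11.955927508753303
shift cm [-0.032  0.917  0.01 ] jaw angle -0.03353656503307647 x,y axes [ 0.003  0.001 -1.   ] [0.034 0.999 0.001]
twist (about tool x, down => -dyaw) -0.004536565033076645
```

Call:
servo_tool --pt "0 0.2 0 0" --pt "0 0.4 0 0" --pt "0 0.6 0 0" --pt "0 0.75 0 0" --pt "0 0.75 0 0"

```text
t: 7.22
tool_pos: [539.7, -34.0, 42.4]
eef_rot: [0.357, 1.568, 0.324]
force: [0.8, 0.1, -0.8]
grip_width: 0.127
```

Call:
servo_tool --pt "0 0.05 0 0" --pt "0 0.1 0 0" --pt "0 0.15 0 0" --pt "0 0.2 0 0" --pt "0 0.2 0 0"

```text
t: 7.85
tool_pos: [539.7, -31.9, 42.3]
eef_rot: [0.394, 1.568, 0.361]
force: [-0.4, 0.5, -1.6]
grip_width: 0.122
```

Call:
servo_tool --pt "0 0.05 0 0" --pt "0 0.1 0 0" --pt "0 0.15 0 0" --pt "0 0.2 0 0" --pt "0 0.2 0 0"

```text
t: 8.48
tool_pos: [539.7, -31.1, 42.4]
eef_rot: [-0.054, 1.568, -0.089]
force: [-0.2, -8.8, 0.2]
grip_width: 0.127
```

Call:
servo_tool --pt "0 0 0 0" --pt "0 0 0 0" --pt "0 0 0 0" --pt "0 0 0 0" --pt "0 0 0 0" --gripper 5

```text
t: 9.1
tool_pos: [539.7, -31.0, 42.4]
eef_rot: [-0.004, 1.568, -0.038]
force: [1.0, -0.2, -0.1]
grip_width: 0.529
```

Run:
```python
from h import *
from workcell import r
plan(r,m2w(0,-200,42.7),YAW)
s=r.get_state();T=wristT(r,s);K=r.camera_params("wrist")["K"]
im=r.camera("wrist");cv2.imwrite("pics/w4.png",im)
for p in((0,-148,67),(0,-36,67),(0,-32,70)): print(p,np.array(proj(K,T,m2w(*p))))
```

```text
t 9.1 tcp [539.706 -30.965  42.425] mixer [  -0.196 -134.427   42.425] F [ 0.985 -0.226 -0.063] gw 49.72182577030052
shift cm [-0.027 -6.557  0.053] jaw angle -0.03415527694689665 x,y axes [ 0.003 -0.    -1.   ] [ 0.034  0.999 -0.   ]
twist (about tool x, down => -dyaw) -0.00515527694689677
(0, -148, 67) [273.794 291.499]
(0, -36, 67) [271.749  77.099]
(0, -32, 70) [271.577  66.524]
```

View pics/w4.png

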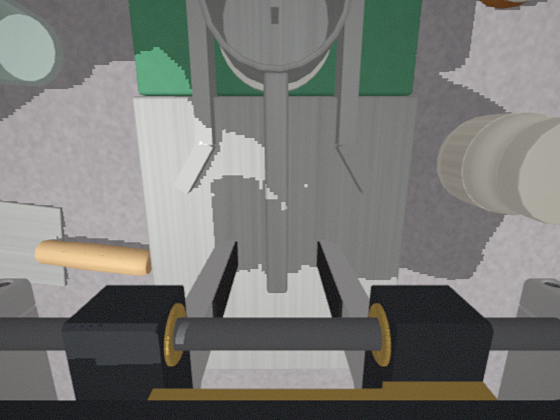

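Call:
servo_tool --pt "-3 0 0 0" --pt "-8 -1 0 0" --pt "-14 -2 0 0" --pt "-20 -3 0 0" --pt "-26 -3 0 0"

```text
t: 9.78
tool_pos: [537.5, -61.9, 304.4]
eef_rot: [0.015, 1.568, -0.02]
force: [0.3, 0.9, 1.2]
grip_width: 0.532
```

Run:
```python
from h import *
from workcell import r
plan(r,m2w(-129,190,300),YAW)
im=r.camera("top")
cv2.imwrite("pics/t5.png",im)
```

```text
t 9.775 tcp [537.489 -61.945 304.38 ] mixer [  -1.514 -165.459  304.38 ] F [0.344 0.945 1.217] gw 49.966113723351036
shift cm [  0.401  35.459 -12.988] jaw angle -0.03571467344508637 x,y axes [ 0.003 -0.    -1.   ] [0.036 0.999 0.   ]
twist (about tool x, down => -dyaw) -0.006714673445086472
```

Swing to above the lever, robot side first.

Call:
servo_tool --pt "-3 3 -4 0" --pt "-4 8 -8 0" --pt "-4 13 -12 0" --pt "-4 19 -13 0" --pt "-4 25 -13 0"

```text
t: 10.45
tool_pos: [418.2, 181.4, 350.7]
eef_rot: [0.465, 1.56, 0.428]
force: [2.1, -0.1, 0.0]
grip_width: 0.535
```

Call:
servo_tool --pt "1 5 0 0" --pt "5 10 0 0" --pt "10 10.5 0 0" --pt "14 10.5 0 0" --pt "14 10.5 0 0"

```text
t: 11.08
tool_pos: [422.2, 285.8, 209.3]
eef_rot: [0.113, 1.563, 0.076]
force: [-0.0, -0.3, 0.6]
grip_width: 0.531
```

Run:
```python
from h import *
from workcell import r
plan(r,m2w(-129,190,53),YAW)
s=r.get_state();T=wristT(r,s);K=r.camera_params("wrist")["K"]
im=r.camera("wrist");cv2.imwrite("pics/w5.png",im)
for p in((-130,140,70),(-130,235,70),(-130,190,70)): print(p,np.array(proj(K,T,m2w(*p))))
```

```text
t 11.075 tcp [422.239 285.842 209.316] mixer [-126.8    178.84   209.316] F [-0.032 -0.288  0.586] gw 49.87019919753513
shift cm [15.63   1.101 -0.346] jaw angle -0.03681322340762249 x,y axes [ 0.008  0.001 -1.   ] [0.037 0.999 0.001]
twist (about tool x, down => -dyaw) -0.007813223407622694
(-130, 140, 70) [271.298 236.33 ]
(-130, 235, 70) [270.063 148.717]
(-130, 190, 70) [270.671 191.869]
```

View pics/w5.png

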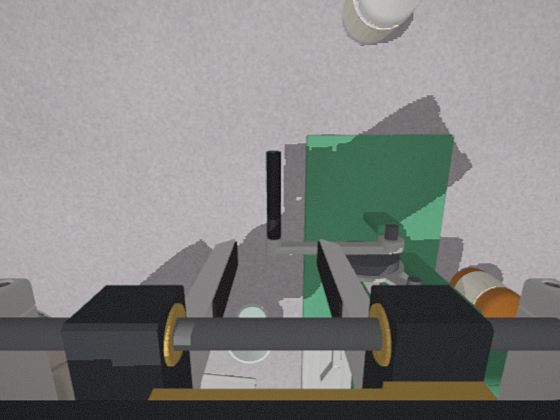

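Call:
servo_tool --pt "4 1.1 -0.25 0" --pt "8 1.1 -0.25 0" --pt "12 1.1 -0.25 0" --pt "15.6 1.1 -0.25 0" --pt "15.6 1.1 -0.25 0"

```text
t: 11.75
tool_pos: [422.7, 298.1, 55.5]
eef_rot: [0.301, 1.562, 0.264]
force: [0.5, -0.6, 1.7]
grip_width: 0.537
```

Call:
servo_tool --pt "0 0 0 0" --pt "0 0 0 0" --pt "0 0 0 0" --pt "0 0 0 0" --pt "0 0 0 0" --gripper 0

```text
t: 12.38
tool_pos: [420.2, 298.7, 55.5]
eef_rot: [0.503, 1.566, 0.467]
force: [-13.2, 2.4, 5.4]
grip_width: 0.162
```

Run:
```python
from h import *
from workcell import r
plan(r,m2w(0,190,183),YAW)
x0=w2m(r.get_state()["tool_pos"]);T=toolT(r.get_state())[:3,:3]
xc=x0[0]+130
for a in np.arange(.15,1.6,.1425): 
    w=np.append(RM@[130-130*np.cos(a),0],130*np.sin(a)); print(round(a,3),T.T@w/10)
```

```text
t 12.375 tcp [420.209 298.708  55.475] mixer [-129.202  191.642   55.475] F [-13.228   2.403   5.419] gw 15.181167027119567
shift cm [-12.697  -0.046  12.976] jaw angle -0.03577277318827623 x,y axes [ 0.004  0.002 -1.   ] [0.036 0.999 0.002]
twist (about tool x, down => -dyaw) -0.006772773188276293
0.15 [-1.942  0.006  0.154]
0.292 [-3.746  0.013  0.568]
0.435 [-5.473  0.021  1.234]
0.578 [-7.088  0.031  2.139]
0.72 [-8.558  0.042  3.264]
0.862 [-9.853  0.054  4.586]
1.005 [-10.948   0.067   6.078]
1.148 [-11.819   0.08    7.711]
1.29 [-12.45    0.093   9.451]
1.432 [-12.827   0.106  11.263]
1.575 [-12.943   0.119  13.11 ]
```

Call:
servo_tool --pt "-1.0 0 0.04 0" --pt "-1.95 0 0.15 0" --pt "-2.9 0 0.33 0" --pt "-3.75 0.01 0.57 0" --pt "-4.6 0.02 0.87 0"

```text
t: 13.0
tool_pos: [427.2, 298.5, 101.9]
eef_rot: [0.861, 1.568, 0.825]
force: [-9.8, 2.7, -3.7]
grip_width: 0.159
```

```bash
cat > lev.py <<'E'
from h import *
from workcell import r
import sys
P0=np.array([420.2,298.7,55.5])
s=r.get_state();T=toolT(s)[:3,:3]
C=P0+np.append(RM@[130,0],0)
d=s["tool_pos"]-C; dm=RM.T@d[:2]
a=np.arctan2(d[2],-dm[0]); print("t",s["t"],"angle",a,"rad",np.hypot(d[2],dm[0]),"F",s["force"],"gw",s["grip_width"]*94)
for b in np.linspace(a,min(1.571,a+float(sys.argv[1])),6)[1:]:
    print(round(b,3),T.T@(C+np.append(RM@[-130*np.cos(b),0],130*np.sin(b))-s["tool_pos"])/10)
E
python3 lev.py .5
```

```text
t 13.0 angle 0.3605926938281172 rad 131.42367503598248 F [-9.822  2.694 -3.72 ] gw 14.941574762420078
0.461 [-1.14   0.007  0.654]
0.561 [-2.273  0.013  1.291]
0.661 [-3.336  0.02   2.037]
0.761 [-4.32   0.027  2.886]
0.861 [-5.214  0.035  3.83 ]
```

Call:
servo_tool --pt "-1.15 0 0.65 0" --pt "-2.27 0.01 1.3 0" --pt "-3.35 0.02 2.05 0" --pt "-4.3 0.03 2.9 0" --pt "-5.2 0.03 3.85 0"

```text
t: 13.62
tool_pos: [458.4, 297.7, 154.1]
eef_rot: [-3.137, 1.558, 3.113]
force: [-54.3, -2.0, 41.5]
grip_width: 0.157
```

```bash
python3 lev.py .5
```

```text
t 13.625 angle 0.8212887137156477 rad 134.66771804708574 F [-54.32   -2.036  41.477] gw 14.775406398769428
0.921 [-0.511 -0.001  1.306]
1.021 [-1.258  0.003  2.37 ]
1.121 [-1.894  0.007  3.502]
1.221 [-2.415  0.012  4.693]
1.321 [-2.814  0.016  5.93 ]
```

```bash
sed -i 's/^C=.*/C=P0+np.append(RM@[130,0],float(sys.argv[2]))/' lev.py; python3 lev.py .25 6.5
```

```text
t 13.625 angle 0.7872142725824174 rad 129.98501276940743 F [-54.32   -2.036  41.477] gw 14.775406398769428
0.837 [-0.454 -0.004  0.465]
0.887 [-0.883 -0.002  0.953]
0.937 [-1.287 -0.001  1.462]
0.987 [-1.665  0.001  1.991]
1.037 [-2.017  0.003  2.538]
```

Call:
servo_tool --pt "-0.45 0 0.46 0" --pt "-0.9 0 0.95 0" --pt "-1.3 0 1.45 0" --pt "-1.67 0 2.0 0" --pt "-2.0 0 2.5 0"

```text
t: 14.25
tool_pos: [482.2, 296.7, 174.6]
eef_rot: [-3.139, 1.555, 3.112]
force: [-16.6, -0.8, 14.0]
grip_width: 0.163
```

```bash
python3 lev.py .25 6.5;  python3 lev.py .25 8.5
```

```text
t 14.25 angle 1.0273078563453604 rad 131.53172734475228 F [-16.598  -0.829  14.043] gw 15.362494549128614
1.077 [-0.201  0.019  0.64 ]
1.127 [-0.504  0.021  1.216]
1.177 [-0.778  0.023  1.805]
1.227 [-1.022  0.025  2.408]
1.277 [-1.235  0.027  3.021]
t 14.25 angle 1.0193412198208278 rad 129.82402727728137 F [-16.598  -0.829  14.043] gw 15.362494549128614
1.069 [-0.35   0.018  0.547]
1.119 [-0.658  0.02   1.12 ]
1.169 [-0.936  0.023  1.707]
1.219 [-1.185  0.025  2.308]
1.269 [-1.403  0.027  2.92 ]
```

Call:
servo_tool --pt "-0.4 0.02 0.55 0" --pt "-0.72 0.02 1.12 0" --pt "-1.05 0.02 1.7 0" --pt "-1.33 0.02 2.3 0" --pt "-1.57 0.03 2.9 0"

```text
t: 14.88
tool_pos: [511.6, 295.7, 189.9]
eef_rot: [-3.102, 1.554, -3.135]
force: [-3.9, -2.8, -7.1]
grip_width: 0.163
```

```bash
python3 lev.py .15 10.3
```

```text
t 14.875 angle 1.2697742299524153 rad 129.95732137955366 F [-3.932 -2.836 -7.085] gw 15.34797475188207
1.3 [-0.12   0.04   0.371]
1.33 [-0.225  0.042  0.746]
1.36 [-0.319  0.043  1.125]
1.39 [-0.401  0.045  1.506]
1.42 [-0.472  0.046  1.89 ]
```

Call:
servo_tool --pt "0 0 0 0" --pt "0 0 0 0" --pt "0.6 0 0 0" --pt "1.2 0 0 0" --pt "1.8 0 0 0" --gripper 2.2

```text
t: 15.5
tool_pos: [511.1, 296.1, 171.8]
eef_rot: [3.136, 1.554, 3.104]
force: [-5.8, 0.2, 3.5]
grip_width: 0.237
```

Call:
servo_tool --pt "0 0 0 0" --pt "0 0 0 0" --pt "0 0 0 0" --pt "0 0 0 0" --pt "0 0 0 0" --gripper 0

```text
t: 16.12
tool_pos: [511.1, 296.3, 171.8]
eef_rot: [3.125, 1.554, 3.093]
force: [-2.3, 2.6, -5.8]
grip_width: 0.158
```

```bash
python3 lev.py .35 -7.7
```

```text
t 16.125 angle 1.265239051450668 rad 129.98702646269246 F [-2.332  2.589 -5.762] gw 14.886914928960895
1.326 [-0.23  -0.026  0.761]
1.388 [-0.411 -0.023  1.535]
1.449 [-0.545 -0.021  2.318]
1.51 [-0.631 -0.018  3.109]
1.571 [-0.668 -0.016  3.902]
```

Call:
servo_tool --pt "-0.28 0 0.76 0" --pt "-0.5 0 1.53 0" --pt "-0.68 0 2.3 0" --pt "-0.82 0 3.1 0" --pt "-0.9 0 3.9 0"

```text
t: 16.75
tool_pos: [550.6, 294.9, 179.9]
eef_rot: [-3.134, 1.554, 3.117]
force: [-4.7, 1.3, -9.7]
grip_width: 0.159
```

Call:
servo_tool --pt "0 0 0 0" --pt "0 0 0 0" --pt "0 0 0 0" --pt "0 0 0 0" --pt "0 0 0 0"

```text
t: 17.38
tool_pos: [550.5, 294.9, 180.0]
eef_rot: [-3.137, 1.554, 3.114]
force: [-4.0, 1.3, -6.6]
grip_width: 0.161
```

```bash
python3 lev.py .1 -5.4
python3 - <<'E'
from h import *
from workcell import r
w=r.camera("wrist");s=r.camera("scene")
a=cv2.resize(s[140:300,190:430],None,fx=2.4,fy=2.4)
cv2.imwrite("pics/f.png",a)
s=r.get_state();K=r.camera_params("scene")["K"];T=r.camera_params("scene")["T"]
for p in((-34,2,105),(34,2,105),(0,-148,95),(0,187,200),(0,187,70)): print(p,(np.array(proj(K,T,m2w(*p)))-[190,140])*2.4)
print(s["joint_velocities"])
E
```

```text
t 17.375 angle 1.573682875236925 rad 129.90190844969695 F [-4.048  1.251 -6.604] gw 15.146694269548183
1.573 [-0.01   0.004 -0.007]
1.573 [-0.01   0.004 -0.014]
1.572 [-0.009  0.004 -0.021]
1.572 [-0.009  0.004 -0.028]
1.571 [-0.009  0.004 -0.035]
(-34, 2, 105) [308.543 159.017]
(34, 2, 105) [295.243 187.965]
(0, -148, 95) [181.416 160.374]
(0, 187, 200) [471.468 126.381]
(0, 187, 70) [457.044 224.753]
[-0.     0.002  0.    -0.002  0.001  0.     0.001]
```

View pics/f.png

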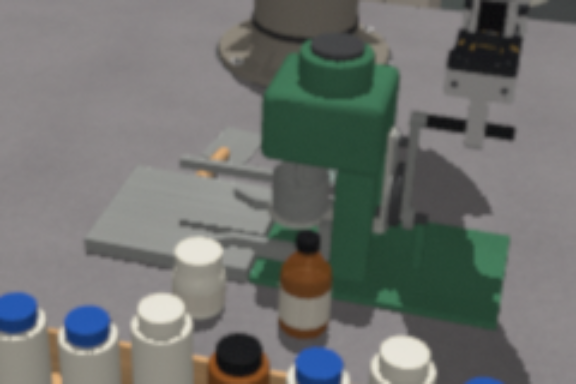

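```bash
python3 -c "
from workcell import r
print(r.job_done())"
```

```text
the job is handed in; nothing more can be done
None
```

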